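# Raise the black bedside reading lamp to 45 degrees

## Robot

A 6-joint arm with a two-finger parallel gripper is mounted at the origin on the work surface. World frame = base frame: x ahead of the robot, y to its left, z up, the work surface at z = 0. Lengths are in m, angles in rad, forces in N, time in s.
With the tool pointing down it reaches from about 0.375 to 0.9 m from the base axis. Payload 3.1 kg.
Tool frame: the origin (TCP) lies midway between the tips of the shut fingers; the grasp point (between the pads) lies 19 mm behind it (manip.grasp_offset is the distance from the TCP to the grasp point, in m); z points along the fingers, y is the line along which they close (so a half turn about z gives the same grasp; the last joint's range is limited). The gripper opens to 85 mm and grips with 20 to 120 N. Pads are 22 mm wide; open, the fingers measure 114 mm over their backs; the gripper's body (76 mm by 85 mm) begins 54 mm behind the grasp point. The pads swing forward as they close: fully open they stand 13 mm farther back than shut.
Start: joints at [1.02, 0.527, 1.433, -0, 1.181, -0.178], TCP at [0.227, 0.582, 0.231] pointing down, gripper open.
Joint ranges: [-3.08, 3.08], [-0.75, 2.2], [0.22, 2.44], [-1.43, 4.57], [0, 2.65], [-2.85, 2.85]. Speed limits (rad/s): [2.79, 2.79, 3.14, 3.14, 3.14, 3.14].

## Interface

Orientations are given as a unit quaternion [x, y, z, w].
In Python, from station import sensors, cams, order, manip gives the robot as it stands.
- The arm moves only by the tool move_arm, never from a script. Its argument "targets" is a list of rows, each an object of numbers: "dx", "dy", "dz": the shift along the world's x, y, z normalised to -1 to 1, where 1 is 25 mm; "rx", "ry", "rz": the turn, a rotation vector about the world's x, y, z normalised to -1 to 1, where 1 is 30 degrees. A call has exactly 10 rows; each row shifts and turns the commanded pose from where the row before left it; what a row does not reach is not made up. A row lasts 1/8 s, in which the tool goes at most 62.5 mm and 10.7 degrees, less where a joint would pass 70% of its speed; a pose out of reach is approached as far as the arm can. A call with a number of a shift or a turn outside -1 to 1 is refused whole. A call with a gripper value outside its range is refused whole. "claw" is the opening in per cent of the stroke, from 0 (shut) to 100 (fully open), set as the call begins (left out, the last holds). The fingers move at their own pace and stop on an object; "newtons" is the grip in N (left out, the last holds). Time passes only in rows, so rows that do not move let the fingers close, or fill a call up. It gives the time, the measured TCP pose, the force, the opening and the grip force at its end, in the units of the state.
- sensors.sense(): the state, without advancing time (a new reading comes with each control period).
- cams.snapshot(name): name is "scene" or "top" or "wrist"; returns the picture (384x512x3 uint8, red, green, blue); there is no depth.
- cams.camera_model(name): a dict with "fx", "fy", "cx", "cy" (pixels), "extrinsics" (4x4, takes a point from world to camera coordinates). Camera axes: x right, y down, z forward; pixel columns grow to the right and rows downward; lengths in m; the calibration is good to about 2 mm. The wrist camera is an equidistant fisheye: a pixel r from the principal point sees the ray r / f radians off the axis. A picture is of the moment at which its call begins: read the wrist's pose just before it. camera_model takes no time and is no camera call; for the wrist camera it gives the pose at the moment of the call.
- order.sign_off(): hands the job in; it is judged then, once.
The state is a dict: "t": time; "q": joint angles; "qd": joint speeds; "tau": joint torques, N m; "tcp_pos": TCP position; "tool_rot": TCP orientation; "force": force on the tool from outside, world axes, zero at the start; "ft_torque": the same for the moment, N m; "finger_gap": opening from 0.0 (shut) to 1.0 (fully open); "gripper_force": force on a finger pad.
Only numpy, scipy, OpenCV 4.12 (cv2) and the standard library are available. Lean on these libraries where they do the work, as an engineer would, in place of code of your own. Each camera call takes 0.05 s, during which the arm holds its last target. There are 200 camera calls.

## Task

Someone is about to read in bed: raise the light bar of the black folding lamp to 45 degrees, halfway between level and upright, let go, and see that its stiff hinge holds it there. Leave the white lamp, the alarm clock and the drinking glass as they are.

Things in the scene. Friction and masses are not known exactly. Their poses are not given: they have to be found in the camera images.
- black_lamp (a joint): angle of the black lamp's light bar above level, rad: 0 level (folded down), 1.57 upright, range 0 to 1.75; starts between 0.05 and 0.4; 45 degrees is 0.785. The bar is straight and flat, 24 mm wide, 12 mm thick, 205 mm long, hinged at one end on a level axis. The friction hinge stays at any angle; about 2 to 4 N at the grip point moves it
- black_lamp_hinge (a point): point on the black lamp's hinge axis, mid-width of the bar, 100 mm above the table, atop a thin stem on a round black foot 110 mm across that is fixed to the table. Its y axis is the hinge axis (level), z is up, and the bar lies on its -x side: unturned it points at the robot (world -x); the lamp is turned up to 0.35 rad either way
- black_lamp_grip (a point): where to take the black bar: on its centre line, 165 mm from the hinge, 40 mm short of its free end, in mid-thickness. Nothing stands beside it: pinch it from above across its 24 mm width (along y, parallel to the hinge axis). This frame turns with the bar: x runs along it towards the hinge, z out of its upper face
- white_lamp_grip (a point): the same point on the bar of the white lamp, which is the same lamp in white, raised somewhere between 0.3 and 1.1 rad, so its free end stands up to 290 mm high: do not sweep it; to be left alone. The two lamps stand about 0.42 m apart, left and right, and may be either way round
- clock: twin-bell alarm clock, black drum 92 mm across and 42 mm deep, 134 mm tall with its handle, loose, white dial on its own -x side; origin at the middle of its underside; to be left alone, beyond the lamps
- tumbler: empty amber glass tumbler, 76 mm across and 85 mm tall, loose on a cork coaster 10 mm thick, to the robot's right; origin at the middle of its underside; to be left alone

How it is judged:
By the outcome, as a careful person would: the job done as asked, in the order asked, and still so for the second after the job is handed in, with the robot touching nothing.
It also fails if it takes over 38 s, if anything falls off the work surface, if the arm or the gripper's body presses on something with over 40 N, if the wrist force passes 120 N, or if a joint passes its speed limit or range.

## Working session

There is one attempt and no reset: what is moved stays moved. The work goes in short steps, Python scripts to look and compute and a tool call to move; the robot and the scene stay as the last step left them, time stands still between calls to the robot, and variables do not carry over. Pictures are saved under pics/ and viewed, at most 10 in all, crops included, and the job is handed in when it is done.

Besides the shell and the picture viewer there is one more tool, called after "Emit:" by a JSON object that holds its "method" and its "body", one argument or row to a line. move_arm: Moves the arm, as the interface text tells. Scaled input: -1 to 1 covers 25 mm each way for a shift and 30 degrees each way for a turn. Its arguments: {"type":"object","properties":{"targets":{"type":"array"},"claw":{"type":"number"},"newtons":{"type":"number"}},"required":["targets"]}

```bash
mkdir -p pics; python3 - <<'E'
from station import sensors,cams,manip
import cv2,json
for n in("scene","top"):
    im=cams.snapshot(n); cv2.imwrite(f"pics/{n}0.png",cv2.resize(im[:,:,::-1],(800,600),interpolation=cv2.INTER_CUBIC))
    m=cams.camera_model(n);print(n,m)
s=sensors.sense();print(s['t'],s['tcp_pos'],s['tool_rot'],manip.grasp_offset)
E
```

```text
scene {'fx': 489.443380708243, 'fy': 489.443380708243, 'cx': 249.78754564850234, 'cy': 182.73467186668142, 'extrinsics': array([[-0.85339355,  0.52100424, -0.01655374,  0.61211385],
       [ 0.43271288,  0.69035224, -0.57980458, -0.13565266],
       [-0.29065273, -0.50196451, -0.81458739,  1.69268176],
       [ 0.        ,  0.        ,  0.        ,  1.        ]])}
top {'fx': 407.05520881916163, 'fy': 407.05520881916163, 'cx': 255.6945012059846, 'cy': 187.7937310580753, 'extrinsics': array([[-0.13434701, -0.99091154,  0.00672357, -0.03685492],
       [-0.97003161,  0.13012381, -0.2051986 ,  0.63082462],
       [ 0.20245876, -0.0340899 , -0.97869726,  0.93158827],
       [ 0.        ,  0.        ,  0.        ,  1.        ]])}
0.1 [0.22668258 0.5817233  0.23041724] [ 1.84842484e-01  9.82767639e-01 -9.44176145e-04 -3.63555929e-04] 0.0187
```

View pics/scene0.png

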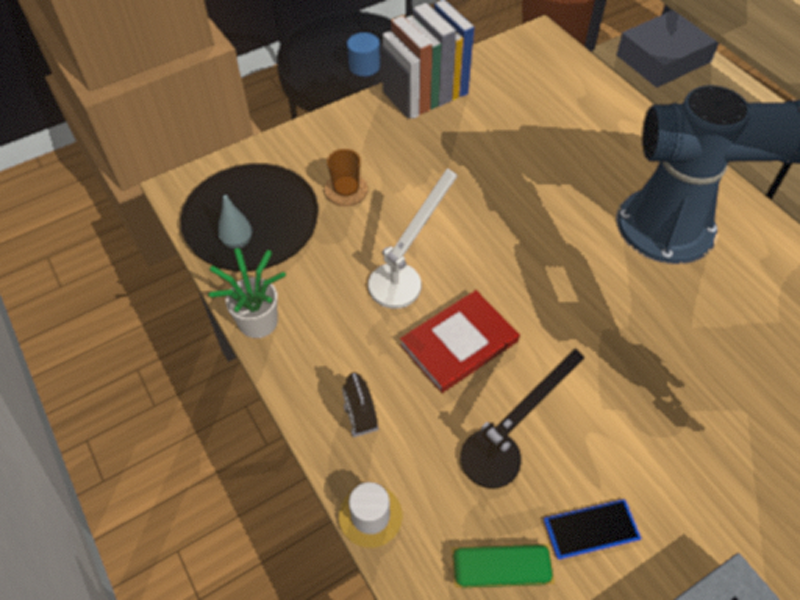

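View pics/top0.png

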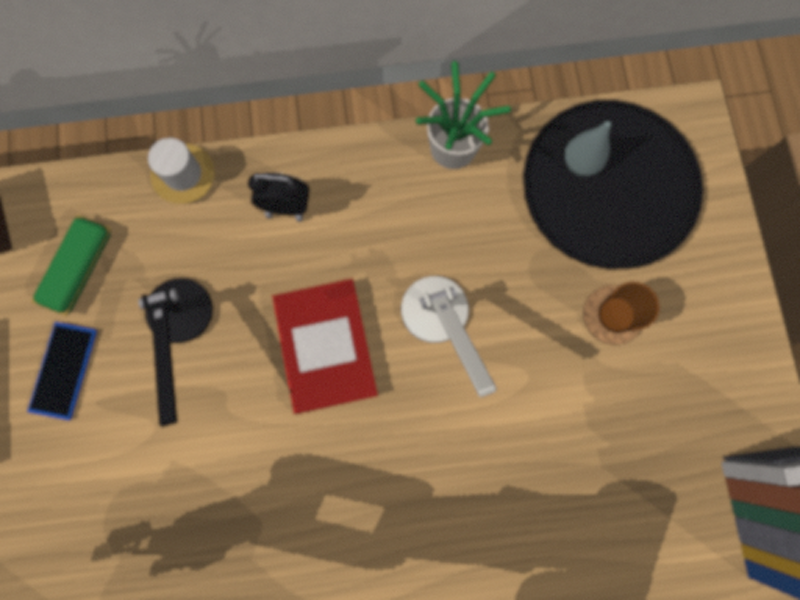

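The scene view shows the black lamp's foot at (491,457) and its free end at (578,354). In the top view the foot is at (180,310) and the end at (167,423), so the black lamp is on the robot's left. I'll enlarge both.

```bash
python3 - <<'E'
import cv2,numpy as np
from station import cams
a=cams.snapshot("scene")[215:320,285:385,::-1];b=cams.snapshot("top")[175:280,75:150,::-1]
f=lambda i:cv2.resize(i,None,fx=4.5,fy=4.5,interpolation=cv2.INTER_CUBIC)
im=np.hstack([f(a),f(b)]); im=np.clip(255*(im/255.)**0.55,0,255).astype(np.uint8)
cv2.imwrite("pics/c1.png",im);print(im.shape)
E
```

```text
(472, 788, 3)
```

View pics/c1.png

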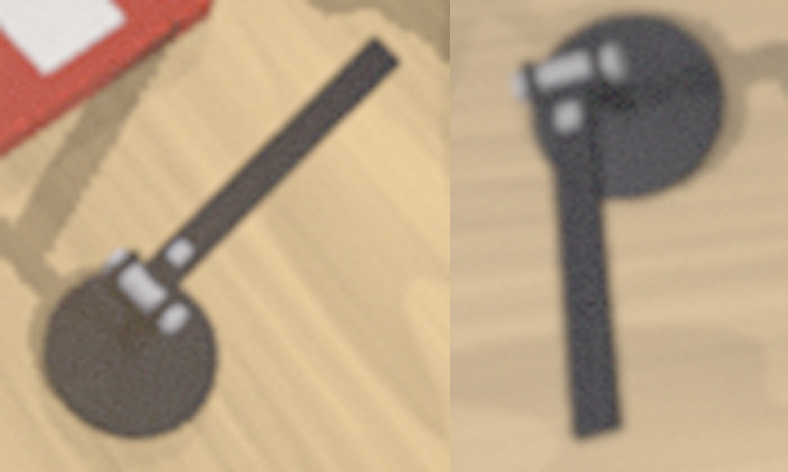

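```bash
cat >h.py <<'E'
import numpy as np
from station import sensors,cams
from scipy.optimize import least_squares
def proj(m,p):
    c=m['extrinsics']@np.r_[p,1];return np.array([m['fx']*c[0]/c[2]+m['cx'],m['fy']*c[1]/c[2]+m['cy']])
def pt(v,s,up,w=0):
    x,y,yaw,a=v;X=np.array([np.cos(yaw),np.sin(yaw),0]);Y=np.array([-X[1],X[0],0]);Z=np.array([0,0,1.])
    return np.r_[x,y,.1]+s*(-X*np.cos(a)+Z*np.sin(a))+up*(X*np.sin(a)+Z*np.cos(a))+w*Y
def fit(obs,x0=(.65,.2,0,.2)):
    M={n:cams.camera_model(n) for n in("scene","top")}
    r=least_squares(lambda v:np.concatenate([proj(M[n],pt(v,s,u,w))-px for n,px,s,u,w in obs]),x0)
    return r.x,r.fun
E
python3 - <<'E'
from h import *
S=lambda u,v:np.array([285+u/4.5,215+v/4.5])-.4;T=lambda u,v:np.array([75+(u-450)/4.5,175+v/4.5])-.4
obs=[("scene",S(378,38),.205,.006,-.012),("scene",S(398,62),.205,.006,.012),("top",T(574,438),.205,.006,.012),("top",T(622,428),.205,.006,-.012),("scene",S(143,288),0,.006,0),("top",T(565,69),0,.006,0)]
v,r=fit(obs);print(v,r.round(1));print("grip",pt(v,.165,0))
M=cams.camera_model
for n in("scene","top"):print(n,proj(M(n),np.r_[v[:2],0]))
E
```

```text
[0.65482838 0.2415054  0.14182756 0.31553762] [-0.9 -0.5  1.4  0.1 -0.3  0.6  0.3 -0.4 -0.1  0.2  0.1 -0.6]
grip [0.4995494  0.2193337  0.15120405]
scene [313.26151438 294.16009019]
top [115.32081779 198.21980108]
```

Fit: hinge at (0.655, 0.2415), yaw 0.142, angle 0.316. The projected foot agrees to about 1 px. The tool needs to shift by +0.273 and -0.362, with +29.4° about z.

Emit:
{"method": "move_arm", "body": {
  "targets": [
    {"dx": 0.73,"dy": -1,"rz": 0.25},
    {"dx": 0.73,"dy": -1,"rz": 0.25},
    {"dx": 0.73,"dy": -1,"rz": 0.25},
    {"dx": 0.73,"dy": -1,"rz": 0.23},
    {"dx": 0.73,"dy": -1},
    {"dx": 0.73,"dy": -1},
    {"dx": 0.73,"dy": -1},
    {"dx": 0.73,"dy": -1},
    {"dx": 0.73,"dy": -1},
    {"dx": 0.73,"dy": -1}
  ],
  "claw": 70
}}

```text
schema error: expected keys dx, dy, dz, rx, ry, rz
```

Emit:
{"method": "move_arm", "body": {
  "targets": [
    {"dx": 0.72,"dy": -0.9},
    {"dx": 0.72,"dy": -0.9},
    {"dx": 0.72,"dy": -0.9},
    {"dx": 0.72,"dy": -0.9},
    {"dx": 0.72,"dy": -0.9},
    {},
    {},
    {},
    {},
    {}
  ]
}}

```text
schema error: expected keys dx, dy, dz, rx, ry, rz
```

```bash
python3 - <<'E'
from h import *
import cv2
from scipy.spatial.transform import Rotation as R
s=sensors.sense();print(s['t'],s['tcp_pos'],R.from_quat(s['tool_rot']).as_matrix().round(3),s['q'].round(2) if hasattr(s['q'],'round') else s['q'])
m=cams.camera_model("wrist");im=cams.snapshot("wrist");im=im[:,:,::-1].copy()
v=[.6548,.2415,.142,.3155]
for d in(0,.1,.165,.205):
    c=(m['extrinsics']@np.r_[pt(v,d,.006),1])[:3];r=np.hypot(c[0],c[1]);k=np.arctan2(r,c[2])/r
    p=(m['fx']*c[0]*k+m['cx'],m['fy']*c[1]*k+m['cy']);print(d,p);cv2.circle(im,(int(p[0]),int(p[1])),2,(0,0,255),-1)
cv2.imwrite("pics/w1.png",cv2.resize(im,(800,600)))
E
```

```text
0.2 [0.22679415 0.58190848 0.23068686] [[-0.932  0.363 -0.001]
 [ 0.363  0.932 -0.001]
 [ 0.    -0.001 -1.   ]] [ 1.02  0.53  1.43 -0.    1.18 -0.18]
0 (np.float64(177.876928602793), np.float64(435.0794478982841))
0.1 (np.float64(142.17662750328032), np.float64(426.73337635530856))
0.165 (np.float64(114.7343705984672), np.float64(418.7249388651452))
0.205 (np.float64(96.05055697089122), np.float64(412.43962799938333))
```

View pics/w1.png

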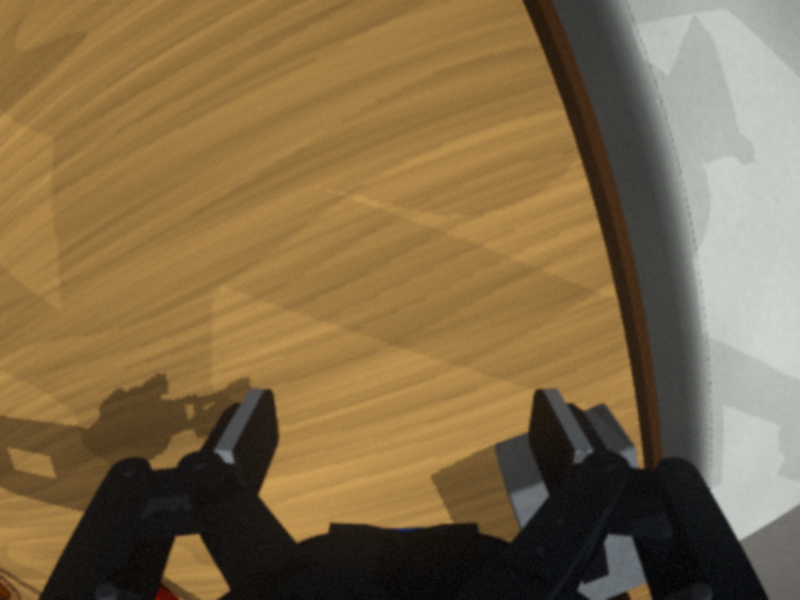

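The moves were refused because each row needs all six keys, so the picture shows only the fingers at the start pose and no lamp. I'll send them again.

Emit:
{"method": "move_arm", "body": {
  "targets": [
    {"dx": 0.73,"dy": -1,"dz": 0,"rx": 0,"ry": 0,"rz": 0.25},
    {"dx": 0.73,"dy": -1,"dz": 0,"rx": 0,"ry": 0,"rz": 0.25},
    {"dx": 0.73,"dy": -1,"dz": 0,"rx": 0,"ry": 0,"rz": 0.25},
    {"dx": 0.73,"dy": -1,"dz": 0,"rx": 0,"ry": 0,"rz": 0.23},
    {"dx": 0.73,"dy": -1,"dz": 0,"rx": 0,"ry": 0,"rz": 0},
    {"dx": 0.73,"dy": -1,"dz": 0,"rx": 0,"ry": 0,"rz": 0},
    {"dx": 0.73,"dy": -1,"dz": 0,"rx": 0,"ry": 0,"rz": 0},
    {"dx": 0.73,"dy": -1,"dz": 0,"rx": 0,"ry": 0,"rz": 0},
    {"dx": 0.73,"dy": -1,"dz": 0,"rx": 0,"ry": 0,"rz": 0},
    {"dx": 0.73,"dy": -1,"dz": 0,"rx": 0,"ry": 0,"rz": 0}
  ],
  "claw": 70
}}

```text
t: 1.5
tcp_pos: [0.41, 0.3314, 0.2313]
tool_rot: [-0.071, 0.998, 0.0, 0.0]
force: [-0.2, 0.1, 0.2]
finger_gap: 0.701
gripper_force: 0.0
```

Emit:
{"method": "move_arm", "body": {
  "targets": [
    {"dx": 0.72,"dy": -0.9,"dz": 0,"rx": 0,"ry": 0,"rz": 0},
    {"dx": 0.72,"dy": -0.9,"dz": 0,"rx": 0,"ry": 0,"rz": 0},
    {"dx": 0.72,"dy": -0.9,"dz": 0,"rx": 0,"ry": 0,"rz": 0},
    {"dx": 0.72,"dy": -0.9,"dz": 0,"rx": 0,"ry": 0,"rz": 0},
    {"dx": 0.72,"dy": -0.9,"dz": 0,"rx": 0,"ry": 0,"rz": 0},
    {"dx": 0,"dy": 0,"dz": 0,"rx": 0,"ry": 0,"rz": 0},
    {"dx": 0,"dy": 0,"dz": 0,"rx": 0,"ry": 0,"rz": 0},
    {"dx": 0,"dy": 0,"dz": 0,"rx": 0,"ry": 0,"rz": 0},
    {"dx": 0,"dy": 0,"dz": 0,"rx": 0,"ry": 0,"rz": 0},
    {"dx": 0,"dy": 0,"dz": 0,"rx": 0,"ry": 0,"rz": 0}
  ]
}}

```text
t: 2.75
tcp_pos: [0.4992, 0.2202, 0.2314]
tool_rot: [-0.071, 0.997, 0.0, 0.0]
force: [-0.5, 0.4, 0.3]
finger_gap: 0.7
gripper_force: 0.0
```

```bash
python3 - <<'E'
from h import *
import cv2
from scipy.spatial.transform import Rotation as R
s=sensors.sense();print(s['t'],s['tcp_pos'],R.from_quat(s['tool_rot']).as_matrix().round(3),s['q'])
m=cams.camera_model("wrist");im=cams.snapshot("wrist");im=im[:,:,::-1].copy()
v=[.6548,.2415,.142,.3155]
for d in(0,.1,.165,.205):
    c=(m['extrinsics']@np.r_[pt(v,d,.006),1])[:3];r=np.hypot(c[0],c[1]);k=np.arctan2(r,c[2])/r
    p=(m['fx']*c[0]*k+m['cx'],m['fy']*c[1]*k+m['cy']);print(d,p);cv2.circle(im,(int(p[0]),int(p[1])),2,(0,0,255),-1)
im=np.clip(255*(im/255.)**.6,0,255).astype(np.uint8)
cv2.imwrite("pics/w2.png",cv2.resize(im,(800,600)))
E
```

```text
2.75 [0.49920593 0.22024104 0.23137167] [[-0.99  -0.142  0.   ]
 [-0.142  0.99   0.   ]
 [-0.     0.    -1.   ]] [ 2.10615269e-01  4.20783313e-01  1.63256621e+00  3.59960918e-05
  1.08821178e+00 -1.50236564e+00]
0 (np.float64(256.1904605058124), np.float64(314.80674566126703))
0.1 (np.float64(255.90883452884793), np.float64(261.2721303080834))
0.165 (np.float64(255.67511725506316), np.float64(207.33275482781403))
0.205 (np.float64(255.52086727444978), np.float64(163.31223954789454))
```

View pics/w2.png

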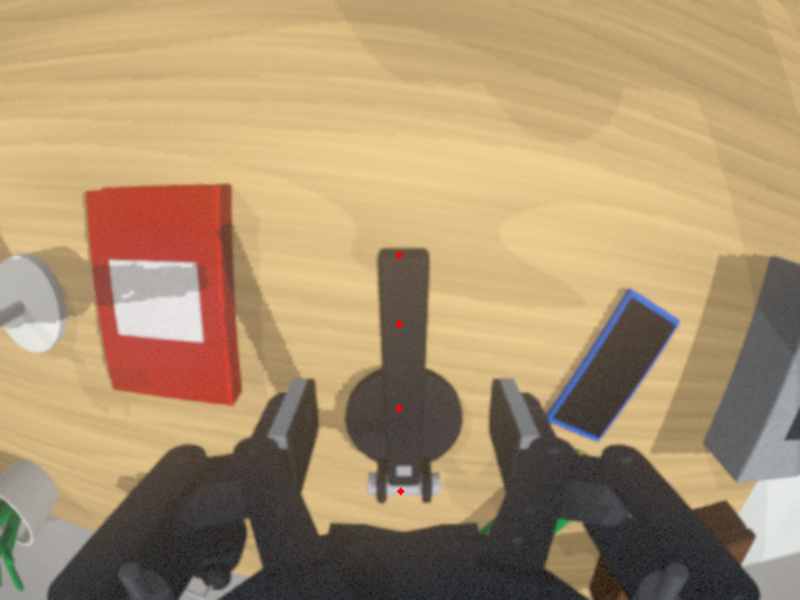

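The wrist view shows the predicted points lying on the bar: end at (403,250), predicted (399,255). The bar is centred between the fingers, so I'll descend 103 mm and pinch.

Emit:
{"method": "move_arm", "body": {
  "targets": [
    {"dx": 0,"dy": 0,"dz": -0.8,"rx": 0,"ry": 0,"rz": 0},
    {"dx": 0,"dy": 0,"dz": -0.8,"rx": 0,"ry": 0,"rz": 0},
    {"dx": 0,"dy": 0,"dz": -0.8,"rx": 0,"ry": 0,"rz": 0},
    {"dx": 0,"dy": 0,"dz": -0.8,"rx": 0,"ry": 0,"rz": 0},
    {"dx": 0,"dy": 0,"dz": -0.5,"rx": 0,"ry": 0,"rz": 0},
    {"dx": 0,"dy": 0,"dz": -0.4,"rx": 0,"ry": 0,"rz": 0},
    {"dx": 0,"dy": 0,"dz": 0,"rx": 0,"ry": 0,"rz": 0},
    {"dx": 0,"dy": 0,"dz": 0,"rx": 0,"ry": 0,"rz": 0},
    {"dx": 0,"dy": 0,"dz": 0,"rx": 0,"ry": 0,"rz": 0},
    {"dx": 0,"dy": 0,"dz": 0,"rx": 0,"ry": 0,"rz": 0}
  ]
}}

```text
t: 4.05
tcp_pos: [0.4998, 0.2199, 0.1293]
tool_rot: [-0.071, 0.998, 0.0, 0.0]
force: [-0.2, -0.9, -0.9]
finger_gap: 0.703
gripper_force: 0.0
```

Emit:
{"method": "move_arm", "body": {
  "targets": [
    {"dx": 0,"dy": 0,"dz": 0,"rx": 0,"ry": 0,"rz": 0},
    {"dx": 0,"dy": 0,"dz": 0,"rx": 0,"ry": 0,"rz": 0},
    {"dx": 0,"dy": 0,"dz": 0,"rx": 0,"ry": 0,"rz": 0},
    {"dx": 0,"dy": 0,"dz": 0,"rx": 0,"ry": 0,"rz": 0},
    {"dx": 0,"dy": 0,"dz": 0,"rx": 0,"ry": 0,"rz": 0},
    {"dx": 0,"dy": 0,"dz": 0,"rx": 0,"ry": 0,"rz": 0},
    {"dx": 0,"dy": 0,"dz": 0,"rx": 0,"ry": 0,"rz": 0},
    {"dx": 0,"dy": 0,"dz": 0,"rx": 0,"ry": 0,"rz": 0},
    {"dx": 0,"dy": 0,"dz": 0,"rx": 0,"ry": 0,"rz": 0},
    {"dx": 0,"dy": 0,"dz": 0,"rx": 0,"ry": 0,"rz": 0}
  ],
  "claw": 0,
  "newtons": 40
}}

```text
t: 5.3
tcp_pos: [0.4994, 0.2202, 0.1289]
tool_rot: [-0.071, 0.998, 0.0, 0.0]
force: [-0.9, 4.4, 2.3]
finger_gap: 0.278
gripper_force: 41.3
```

```bash
python3 - <<'E'
import numpy as np
from scipy.spatial.transform import Rotation as R
H=np.array([.6548,.2415,.1]);p=np.array([.4994,.2202,.1289]);Y=np.array([-.1415,.99,0]);o=p
for i in range(1,21):
    n=H+R.from_rotvec(Y*.47*i/20).apply(p-H)
    if i%1==0: print(i,((n-o)/.025).round(2),n.round(4))
    o=n
E
```

```text
1 [0.03 0.   0.15] [0.5001 0.2203 0.1326]
2 [0.03 0.   0.15] [0.5009 0.2204 0.1362]
3 [0.04 0.01 0.15] [0.5018 0.2205 0.1399]
4 [0.04 0.01 0.14] [0.5028 0.2207 0.1435]
5 [0.04 0.01 0.14] [0.5038 0.2208 0.1471]
6 [0.05 0.01 0.14] [0.505  0.221  0.1507]
7 [0.05 0.01 0.14] [0.5062 0.2212 0.1542]
8 [0.05 0.01 0.14] [0.5075 0.2214 0.1577]
9 [0.06 0.01 0.14] [0.5089 0.2216 0.1612]
10 [0.06 0.01 0.14] [0.5103 0.2218 0.1646]
11 [0.06 0.01 0.14] [0.5119 0.222  0.168 ]
12 [0.06 0.01 0.13] [0.5135 0.2222 0.1714]
13 [0.07 0.01 0.13] [0.5152 0.2225 0.1747]
14 [0.07 0.01 0.13] [0.517  0.2227 0.178 ]
15 [0.07 0.01 0.13] [0.5188 0.223  0.1813]
16 [0.08 0.01 0.13] [0.5208 0.2233 0.1845]
17 [0.08 0.01 0.13] [0.5228 0.2235 0.1876]
18 [0.08 0.01 0.12] [0.5248 0.2238 0.1907]
19 [0.09 0.01 0.12] [0.527  0.2241 0.1938]
20 [0.09 0.01 0.12] [0.5292 0.2245 0.1968]
```

Emit:
{"method": "move_arm", "body": {
  "targets": [
    {"dx": 0.03,"dy": 0,"dz": 0.15,"rx": -0.006,"ry": 0.0445,"rz": 0},
    {"dx": 0.03,"dy": 0,"dz": 0.15,"rx": -0.006,"ry": 0.0445,"rz": 0},
    {"dx": 0.04,"dy": 0.01,"dz": 0.15,"rx": -0.006,"ry": 0.0445,"rz": 0},
    {"dx": 0.04,"dy": 0.01,"dz": 0.14,"rx": -0.006,"ry": 0.0445,"rz": 0},
    {"dx": 0.04,"dy": 0.01,"dz": 0.14,"rx": -0.006,"ry": 0.0445,"rz": 0},
    {"dx": 0.05,"dy": 0.01,"dz": 0.14,"rx": -0.006,"ry": 0.0445,"rz": 0},
    {"dx": 0.05,"dy": 0.01,"dz": 0.14,"rx": -0.006,"ry": 0.0445,"rz": 0},
    {"dx": 0.05,"dy": 0.01,"dz": 0.14,"rx": -0.006,"ry": 0.0445,"rz": 0},
    {"dx": 0.06,"dy": 0.01,"dz": 0.14,"rx": -0.006,"ry": 0.0445,"rz": 0},
    {"dx": 0.06,"dy": 0.01,"dz": 0.14,"rx": -0.006,"ry": 0.0445,"rz": 0}
  ]
}}

```text
t: 6.55
tcp_pos: [0.51, 0.2218, 0.1639]
tool_rot: [-0.07, 0.99, -0.007, -0.118]
force: [-2.4, 3.6, -1.5]
finger_gap: 0.272
gripper_force: 40.8
```

Emit:
{"method": "move_arm", "body": {
  "targets": [
    {"dx": 0.06,"dy": 0.01,"dz": 0.14,"rx": -0.006,"ry": 0.0445,"rz": 0},
    {"dx": 0.06,"dy": 0.01,"dz": 0.13,"rx": -0.006,"ry": 0.0445,"rz": 0},
    {"dx": 0.07,"dy": 0.01,"dz": 0.13,"rx": -0.006,"ry": 0.0445,"rz": 0},
    {"dx": 0.07,"dy": 0.01,"dz": 0.13,"rx": -0.006,"ry": 0.0445,"rz": 0},
    {"dx": 0.07,"dy": 0.01,"dz": 0.13,"rx": -0.006,"ry": 0.0445,"rz": 0},
    {"dx": 0.08,"dy": 0.01,"dz": 0.13,"rx": -0.006,"ry": 0.0445,"rz": 0},
    {"dx": 0.08,"dy": 0.01,"dz": 0.13,"rx": -0.006,"ry": 0.0445,"rz": 0},
    {"dx": 0.08,"dy": 0.01,"dz": 0.12,"rx": -0.006,"ry": 0.0445,"rz": 0},
    {"dx": 0.09,"dy": 0.01,"dz": 0.12,"rx": -0.006,"ry": 0.0445,"rz": 0},
    {"dx": 0.09,"dy": 0.01,"dz": 0.12,"rx": -0.006,"ry": 0.0445,"rz": 0}
  ]
}}

```text
t: 7.8
tcp_pos: [0.5293, 0.2246, 0.1964]
tool_rot: [-0.069, 0.97, -0.015, -0.234]
force: [-1.3, 5.4, -2.7]
finger_gap: 0.271
gripper_force: 40.7
```

```bash
python3 - <<'E'
from h import *
import cv2
print(sensors.sense()['t'],sensors.sense()['tcp_pos'],sensors.sense()['tool_rot'],sensors.sense()['force'])
a=cams.snapshot("scene")[200:320,270:390,::-1];b=cams.snapshot("top")[160:280,65:145,::-1]
im=np.hstack([cv2.resize(i,None,fx=4,fy=4,interpolation=cv2.INTER_CUBIC) for i in(a,b)])
cv2.imwrite("pics/c2.png",np.clip(255*(im/255.)**.55,0,255).astype(np.uint8))
E
```

```text
7.8 [0.52926958 0.22457282 0.1964486 ] [-0.06862853  0.96978308 -0.01457092 -0.2336634 ] [-1.29163361  5.4082227  -2.69602265]
```

View pics/c2.png

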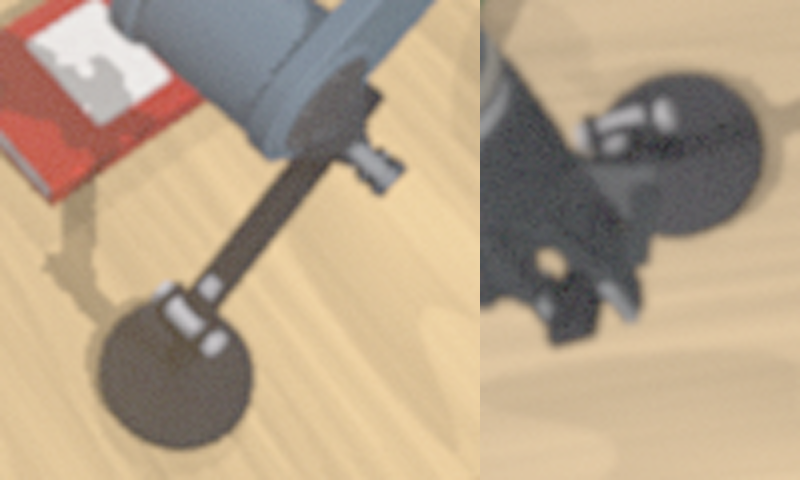

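The bar is up with the gripper on it. I'll open, back off along the tool axis, and measure.

Emit:
{"method": "move_arm", "body": {
  "targets": [
    {"dx": 0,"dy": 0,"dz": 0,"rx": 0,"ry": 0,"rz": 0},
    {"dx": 0,"dy": 0,"dz": 0,"rx": 0,"ry": 0,"rz": 0},
    {"dx": 0,"dy": 0,"dz": 0,"rx": 0,"ry": 0,"rz": 0},
    {"dx": 0,"dy": 0,"dz": 0,"rx": 0,"ry": 0,"rz": 0},
    {"dx": 0.22,"dy": 0.03,"dz": 0.45,"rx": 0,"ry": 0,"rz": 0},
    {"dx": 0.36,"dy": 0.05,"dz": 0.71,"rx": 0,"ry": 0,"rz": 0},
    {"dx": 0.45,"dy": 0.06,"dz": 0.89,"rx": 0,"ry": 0,"rz": 0},
    {"dx": 0.45,"dy": 0.06,"dz": 0.89,"rx": 0,"ry": 0,"rz": 0},
    {"dx": 0.45,"dy": 0.06,"dz": 0.89,"rx": 0,"ry": 0,"rz": 0},
    {"dx": 0,"dy": 0,"dz": 0.5,"rx": 0,"ry": 0,"rz": 0}
  ],
  "claw": 70
}}

```text
t: 9.15
tcp_pos: [0.5789, 0.2309, 0.3066]
tool_rot: [-0.069, 0.97, -0.015, -0.231]
force: [-0.5, 0.1, -0.5]
finger_gap: 0.697
gripper_force: 0.0
```

Emit:
{"method": "move_arm", "body": {
  "targets": [
    {"dx": -1,"dy": 0.5,"dz": 0.3,"rx": 0,"ry": -0.2,"rz": 0},
    {"dx": -1,"dy": 1,"dz": 0.3,"rx": 0,"ry": -0.2,"rz": 0},
    {"dx": -1,"dy": 1,"dz": 0,"rx": 0,"ry": -0.2,"rz": 0},
    {"dx": -1,"dy": 1,"dz": 0,"rx": 0,"ry": -0.2,"rz": 0},
    {"dx": -1,"dy": 1,"dz": 0,"rx": 0,"ry": -0.1,"rz": 0},
    {"dx": -1,"dy": 1,"dz": 0,"rx": 0,"ry": 0,"rz": 0},
    {"dx": -1,"dy": 1,"dz": 0,"rx": 0,"ry": 0,"rz": 0},
    {"dx": -1,"dy": 1,"dz": 0,"rx": 0,"ry": 0,"rz": 0},
    {"dx": -1,"dy": 1,"dz": 0,"rx": 0,"ry": 0,"rz": 0},
    {"dx": -1,"dy": 1,"dz": 0,"rx": 0,"ry": 0,"rz": 0}
  ]
}}

```text
t: 10.4
tcp_pos: [0.3263, 0.4686, 0.32]
tool_rot: [-0.063, 0.998, -0.031, 0.0]
force: [-0.2, -0.2, -0.5]
finger_gap: 0.703
gripper_force: 0.0
```

```bash
python3 - <<'E'
from h import *
import cv2
print(sensors.sense()['t'],sensors.sense()['tcp_pos'])
a=cams.snapshot("scene")[215:315,285:385,::-1];b=cams.snapshot("top")[175:275,75:150,::-1]
im=np.hstack([cv2.resize(i,None,fx=4.5,fy=4.5,interpolation=cv2.INTER_CUBIC) for i in(a,b)])
cv2.imwrite("pics/c3.png",np.clip(255*(im/255.)**.55,0,255).astype(np.uint8))
E
```

```text
10.4 [0.32629519 0.46855613 0.31998578]
```

View pics/c3.png

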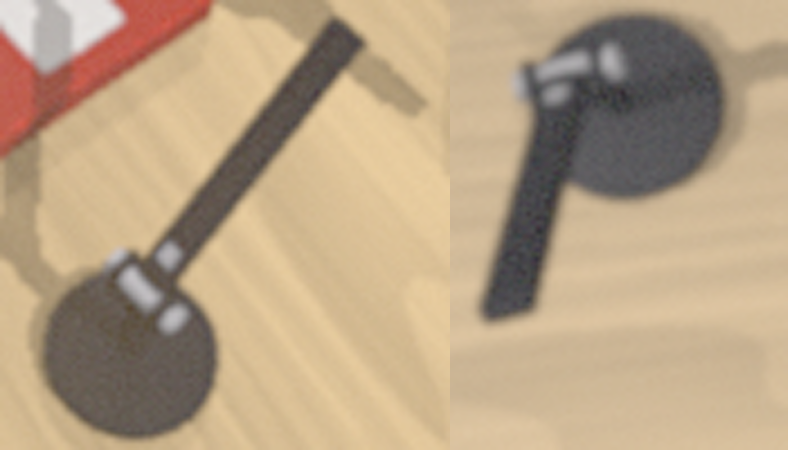

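The arm is clear. In the scene view the bar's end corners are at (335,17) and (364,43). In the top view the end's lowest edge runs from (490,320) to (532,308). I'll fit the angle to these.

```bash
python3 - <<'E'
from h import *
S=lambda u,v:np.array([285+u/4.5,215+v/4.5])-.4;T=lambda u,v:np.array([75+(u-450)/4.5,175+v/4.5])-.4
M={n:cams.camera_model(n) for n in("scene","top")}
obs=[("scene",S(335,17),.205,.006,-.012),("scene",S(364,43),.205,.006,.012),("top",T(490,320),.205,-.006,.012),("top",T(532,308),.205,-.006,-.012)]
for idx in([0,1,2,3],[0,1],[2,3]):
    r=least_squares(lambda a:np.concatenate([proj(M[n],pt([.6548,.2415,.142,a[0]],s,u,w))-px for n,px,s,u,w in [obs[i] for i in idx]]),[.7]);print(r.x,r.fun.round(1))
for a in(.7,.745,.785,.825):
  v=[.6548,.2415,.142,a];f=lambda n,u,w:proj(M[n],pt(v,.205,u,w))+.4
  for u in(.006,-.006):print(a,u,[((f("scene",u,w)-[285,215])*4.5).round() for w in(-.012,.012)],[((f("top",u,w)-[75,175])*4.5+[450,0]).round() for w in(.012,-.012)])
E
```

```text
[0.83326912] [-1.4 -0.3 -0.7  0.2 -1.6  0.9  1.4  0.2]
[0.80139786] [-0.4 -0.5  0.3  0. ]
[0.83776233] [-1.8  0.6  1.2 -0.2]
0.7 0.006 [array([347.,  14.]), array([379.,  42.])] [array([498., 350.]), array([553., 334.])]
0.7 -0.006 [array([354.,  15.]), array([385.,  43.])] [array([510., 368.]), array([564., 353.])]
0.745 0.006 [array([341.,  14.]), array([373.,  42.])] [array([489., 335.]), array([544., 319.])]
0.745 -0.006 [array([349.,  14.]), array([380.,  42.])] [array([501., 354.]), array([555., 339.])]
0.785 0.006 [array([336.,  14.]), array([368.,  43.])] [array([481., 320.]), array([536., 305.])]
0.785 -0.006 [array([344.,  14.]), array([375.,  42.])] [array([493., 341.]), array([547., 326.])]
0.825 0.006 [array([330.,  15.]), array([362.,  44.])] [array([473., 306.]), array([528., 290.])]
0.825 -0.006 [array([338.,  14.]), array([370.,  42.])] [array([485., 327.]), array([540., 312.])]
```

```bash
cat >fit2.py <<'E'
from h import *
import cv2
from scipy.optimize import minimize
M={n:cams.camera_model(n) for n in("scene","top")}
def box(n,v,s0,s1=.205,e=0.):
    P=np.array([proj(M[n],pt(v,s,u,w)) for s in(s0,s1) for u in(-.006-e,.006+e) for w in(-.012-e,.012+e)])
    return cv2.convexHull(P.astype(np.float32))[:,0]
def draw(poly,x0,y0,W,H,k=8):
    m=np.zeros((H*k,W*k),np.uint8);cv2.fillConvexPoly(m,np.round(((poly-[x0,y0]+.5)*k-.5)*16).astype(np.int32),255,shift=4)
    return cv2.resize(m,(W,H),interpolation=cv2.INTER_AREA)/255.
def prep(n,im,v):
    g=im.astype(float).max(2);w=box(n,v,.13,.225,.012);x0,y0=np.floor(w.min(0)).astype(int)-2;W,H=(np.ceil(w.max(0)).astype(int)+3-[x0,y0])
    g=g[y0:y0+H,x0:x0+W];win=draw(w,x0,y0,W,H)>.5
    core=draw(box(n,v,.15,.19,-.003),x0,y0,W,H)>.9
    lo=np.median(g[core]);hi=np.percentile(g[win],75)
    return n,np.clip((hi-g)/(hi-lo),0,1.1),win,x0,y0,W,H
def cost(D,v):
    n,d,win,x0,y0,W,H=D
    return (((cv2.GaussianBlur(draw(box(n,v,.05),x0,y0,W,H),(0,0),.6)-d)[win])**2).mean()
E
cat >run.py <<'E'
from fit2 import *
v0=[.6548,.2415,.142,.3155];A=[];B=[]
for n in M:
    i0=cv2.resize(cv2.imread(f"pics/{n}0.png"),(512,384),interpolation=cv2.INTER_AREA)
    A.append(prep(n,i0,v0));B.append(prep(n,cams.snapshot(n),v0[:3]+[.80]))
sc=np.array([.003,.003,.03,.03,.03]);x0=np.r_[v0,.80]
def run(A,B):
    f=lambda z:(lambda x:sum(cost(D,x[:4]) for D in A)+sum(cost(D,np.r_[x[:3],x[4]]) for D in B))(x0+sc*z)
    r=minimize(f,np.zeros(5),method="Powell");return x0+sc*r.x,r.fun
print(run(A,B))
for B1 in B:
    r=minimize(lambda a:cost(B1,v0[:3]+[a[0]]),[.8],method="Nelder-Mead",options=dict(initial_simplex=[[.75],[.83]]));print(B1[0],r.x,r.fun)
E
python3 run.py
```

```text
(array([0.65664123, 0.24157392, 0.14193551, 0.34596578, 0.81812826]), np.float64(0.09406551984837452))
scene [0.83078125] 0.02694523069715208
top [0.8265625] 0.0219373257917479
```

The silhouette fit of both states gives 0.346 then 0.818, a change of 0.47 as commanded. The bar is about 0.033 rad high, so I'll go back, regrip and lower it by that much.

Emit:
{"method": "move_arm", "body": {
  "targets": [
    {"dx": 1,"dy": -1,"dz": 0,"rx": 0,"ry": 0,"rz": 0},
    {"dx": 1,"dy": -1,"dz": 0,"rx": 0,"ry": 0,"rz": 0},
    {"dx": 1,"dy": -1,"dz": 0,"rx": 0,"ry": 0,"rz": 0},
    {"dx": 1,"dy": -1,"dz": 0,"rx": 0,"ry": 0,"rz": 0},
    {"dx": 1,"dy": -1,"dz": 0,"rx": 0,"ry": 0,"rz": 0},
    {"dx": 1,"dy": -1,"dz": 0,"rx": 0,"ry": 0.1,"rz": 0},
    {"dx": 1,"dy": -1,"dz": 0,"rx": 0,"ry": 0.2,"rz": 0},
    {"dx": 1,"dy": -1,"dz": 0,"rx": 0,"ry": 0.2,"rz": 0},
    {"dx": 1,"dy": -1,"dz": -0.3,"rx": 0,"ry": 0.2,"rz": 0},
    {"dx": 1,"dy": -0.5,"dz": -0.3,"rx": 0,"ry": 0.2,"rz": 0}
  ]
}}

```text
t: 11.85
tcp_pos: [0.5792, 0.2277, 0.3052]
tool_rot: [-0.067, 0.97, -0.014, -0.234]
force: [0.8, 1.1, 0.2]
finger_gap: 0.7
gripper_force: 0.0
```

Emit:
{"method": "move_arm", "body": {
  "targets": [
    {"dx": 0,"dy": 0,"dz": -0.5,"rx": 0,"ry": 0,"rz": 0},
    {"dx": -0.45,"dy": -0.06,"dz": -0.89,"rx": 0,"ry": 0,"rz": 0},
    {"dx": -0.45,"dy": -0.06,"dz": -0.89,"rx": 0,"ry": 0,"rz": 0},
    {"dx": -0.45,"dy": -0.06,"dz": -0.89,"rx": 0,"ry": 0,"rz": 0},
    {"dx": -0.36,"dy": -0.05,"dz": -0.71,"rx": 0,"ry": 0,"rz": 0},
    {"dx": -0.22,"dy": -0.03,"dz": -0.45,"rx": 0,"ry": 0,"rz": 0},
    {"dx": 0,"dy": 0,"dz": 0,"rx": 0,"ry": 0,"rz": 0},
    {"dx": 0,"dy": 0,"dz": 0,"rx": 0,"ry": 0,"rz": 0},
    {"dx": 0,"dy": 0,"dz": 0,"rx": 0,"ry": 0,"rz": 0},
    {"dx": 0,"dy": 0,"dz": 0,"rx": 0,"ry": 0,"rz": 0}
  ]
}}

```text
t: 13.1
tcp_pos: [0.53, 0.2243, 0.197]
tool_rot: [-0.069, 0.97, -0.015, -0.232]
force: [0.0, -0.0, 0.6]
finger_gap: 0.697
gripper_force: 0.0
```

Emit:
{"method": "move_arm", "body": {
  "targets": [
    {"dx": 0,"dy": 0,"dz": 0,"rx": 0,"ry": 0,"rz": 0},
    {"dx": 0,"dy": 0,"dz": 0,"rx": 0,"ry": 0,"rz": 0},
    {"dx": 0,"dy": 0,"dz": 0,"rx": 0,"ry": 0,"rz": 0},
    {"dx": 0,"dy": 0,"dz": 0,"rx": 0,"ry": 0,"rz": 0},
    {"dx": 0,"dy": 0,"dz": 0,"rx": 0,"ry": 0,"rz": 0},
    {"dx": 0,"dy": 0,"dz": 0,"rx": 0,"ry": 0,"rz": 0},
    {"dx": 0,"dy": 0,"dz": 0,"rx": 0,"ry": 0,"rz": 0},
    {"dx": 0,"dy": 0,"dz": 0,"rx": 0,"ry": 0,"rz": 0},
    {"dx": 0,"dy": 0,"dz": 0,"rx": 0,"ry": 0,"rz": 0},
    {"dx": 0,"dy": 0,"dz": 0,"rx": 0,"ry": 0,"rz": 0}
  ],
  "claw": 0
}}

```text
t: 14.35
tcp_pos: [0.5295, 0.2247, 0.1966]
tool_rot: [-0.069, 0.97, -0.014, -0.232]
force: [-1.0, 3.9, 1.5]
finger_gap: 0.275
gripper_force: 41.1
```

Emit:
{"method": "move_arm", "body": {
  "targets": [
    {"dx": -0.026,"dy": -0.004,"dz": -0.034,"rx": 0.002,"ry": -0.013,"rz": 0},
    {"dx": -0.026,"dy": -0.004,"dz": -0.034,"rx": 0.002,"ry": -0.013,"rz": 0},
    {"dx": -0.026,"dy": -0.004,"dz": -0.034,"rx": 0.002,"ry": -0.013,"rz": 0},
    {"dx": -0.026,"dy": -0.004,"dz": -0.034,"rx": 0.002,"ry": -0.013,"rz": 0},
    {"dx": -0.026,"dy": -0.004,"dz": -0.034,"rx": 0.002,"ry": -0.013,"rz": 0},
    {"dx": 0,"dy": 0,"dz": 0,"rx": 0,"ry": 0,"rz": 0},
    {"dx": 0,"dy": 0,"dz": 0,"rx": 0,"ry": 0,"rz": 0},
    {"dx": 0,"dy": 0,"dz": 0,"rx": 0,"ry": 0,"rz": 0},
    {"dx": 0,"dy": 0,"dz": 0,"rx": 0,"ry": 0,"rz": 0},
    {"dx": 0,"dy": 0,"dz": 0,"rx": 0,"ry": 0,"rz": 0}
  ]
}}

```text
t: 15.6
tcp_pos: [0.5263, 0.2242, 0.1923]
tool_rot: [-0.069, 0.974, -0.013, -0.216]
force: [-0.5, 4.9, 0.9]
finger_gap: 0.275
gripper_force: 41.1
```

Emit:
{"method": "move_arm", "body": {
  "targets": [
    {"dx": 0,"dy": 0,"dz": 0,"rx": 0,"ry": 0,"rz": 0},
    {"dx": 0,"dy": 0,"dz": 0,"rx": 0,"ry": 0,"rz": 0},
    {"dx": 0,"dy": 0,"dz": 0,"rx": 0,"ry": 0,"rz": 0},
    {"dx": 0,"dy": 0,"dz": 0,"rx": 0,"ry": 0,"rz": 0},
    {"dx": 0.22,"dy": 0.03,"dz": 0.45,"rx": 0,"ry": 0,"rz": 0},
    {"dx": 0.36,"dy": 0.05,"dz": 0.71,"rx": 0,"ry": 0,"rz": 0},
    {"dx": 0.45,"dy": 0.06,"dz": 0.89,"rx": 0,"ry": 0,"rz": 0},
    {"dx": 0.45,"dy": 0.06,"dz": 0.89,"rx": 0,"ry": 0,"rz": 0},
    {"dx": 0.45,"dy": 0.06,"dz": 0.89,"rx": 0,"ry": 0,"rz": 0},
    {"dx": 0,"dy": 0,"dz": 0.5,"rx": 0,"ry": 0,"rz": 0}
  ],
  "claw": 70
}}

```text
t: 16.85
tcp_pos: [0.5758, 0.2303, 0.3023]
tool_rot: [-0.069, 0.974, -0.013, -0.214]
force: [-0.0, 0.5, -0.6]
finger_gap: 0.7
gripper_force: 0.0
```

Emit:
{"method": "move_arm", "body": {
  "targets": [
    {"dx": -1,"dy": 0.5,"dz": 0.3,"rx": 0,"ry": -0.2,"rz": 0},
    {"dx": -1,"dy": 1,"dz": 0.3,"rx": 0,"ry": -0.2,"rz": 0},
    {"dx": -1,"dy": 1,"dz": 0,"rx": 0,"ry": -0.2,"rz": 0},
    {"dx": -1,"dy": 1,"dz": 0,"rx": 0,"ry": -0.2,"rz": 0},
    {"dx": -1,"dy": 1,"dz": 0,"rx": 0,"ry": -0.1,"rz": 0},
    {"dx": -1,"dy": 1,"dz": 0,"rx": 0,"ry": 0,"rz": 0},
    {"dx": -1,"dy": 1,"dz": 0,"rx": 0,"ry": 0,"rz": 0},
    {"dx": -1,"dy": 1,"dz": 0,"rx": 0,"ry": 0,"rz": 0},
    {"dx": -1,"dy": 1,"dz": 0,"rx": 0,"ry": 0,"rz": 0},
    {"dx": -1,"dy": 1,"dz": 0,"rx": 0,"ry": 0,"rz": 0}
  ]
}}

```text
t: 18.1
tcp_pos: [0.3231, 0.4681, 0.3157]
tool_rot: [-0.064, 0.997, -0.029, 0.017]
force: [0.2, 0.7, -0.9]
finger_gap: 0.7
gripper_force: 0.0
```

```bash
python3 run.py; python3 - <<'E'
from station import cams
import cv2
cv2.imwrite("pics/end.png",cv2.resize(cams.snapshot("scene")[:,:,::-1],(800,600)))
E
```

```text
(array([0.65566122, 0.2414984 , 0.14198177, 0.3521614 , 0.78881626]), np.float64(0.09846961007670038))
scene [0.7940625] 0.0306049935736392
top [0.79460938] 0.023508728890466023
```

View pics/end.png

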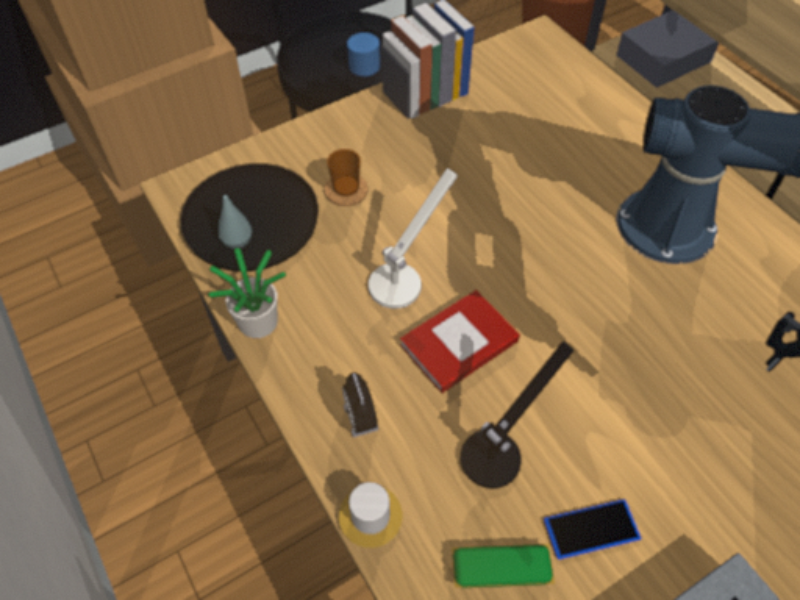

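The picture shows the arm clear and the bar held up, with its end at (567,348). The white lamp, clock and glass look as they did before. The fit gives about 0.79 rad, so I'll hand in.

```bash
python3 -c "
from station import order
print(order.sign_off())"
```

```text
the job is handed in; nothing more can be done
None
```

The black lamp's bar was holding at about 0.79 rad (45°) by camera fit after I let go; the white lamp, clock and glass look unmoved, and the job is handed in.

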